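Stir the drainage pebbles and hang up the paddle

TASK

Take the yellow paddle out of its wooden holder and stir the pebbles in the terracotta pot with its blade until every pebble has clearly left the spot where it lay. Then hang the paddle by its eye on the free red-tipped peg of the tool stand, so that it hangs straight down with at most a gentle sway. Keep all the pebbles in the pot, leave the pot standing where it is, and do not disturb the other things on the table.

Things in the scene. Friction and masses are not known exactly. Their poses are not given: they have to be found in the camera images.
- paddle: flat yellow paddle, 200 mm long, 8 mm thick, about 60 g, standing upright in the holder, eye on top. Origin: centre of the blade's lower end; z runs up the bar, x is the thickness (the eye's hole runs along x), y the width: blade (z 0 to 70 mm) 38 mm wide, the rest 32 mm with straight parallel edges. The eye is a round hole 20 mm across at z = 180 mm
- eye (a point): centre of the paddle's eye (hole 20 mm across, right through the 8 mm bar), axes as the paddle's
- blade_end (a point): centre of the paddle's lower (blade) end, axes as the paddle's
- holder: fixed pale wooden block 60 x 85 x 60 mm (x, y, z), origin under its centre; slot 12 x 42 mm in its top, 50 mm deep (slot floor 10 mm above the table), in which the paddle stands, bar's width along the block's y
- pot: loose round terracotta pot, outer radius 72 mm at the foot and 75 mm at the rim, 70 mm high, wall 4 mm (inside radius about 68 mm at the floor), inner floor 6 mm above its origin, which is under its centre; about 0.9 kg
- stand: fixed pale wooden tool stand, front to its -x; origin under the post. Crossbar along y, 210 mm long, top at 226 mm, front face at x = -3 mm, with two 8 mm pegs: free one at y = +78 (red 12 mm ball tip), other at y = -78 (blue tip, holds a trowel for good). Pegs start at x = 0, z = 215 and rise 18 degrees to the tip at x = -75, z = 240 mm
- peg_mid (a point): middle of the free, red-tipped peg, on its axis; axes as the stand's (the peg points to -x and up 18 degrees)
- peg_tip (a point): centre of the red ball at the free peg's tip; axes as the stand's
- seed_tray: green seed tray with dark soil and seedlings, 158 x 118 x 80 mm high with seedlings, origin under its centre; bystander
- bottle: clear bottle with green label, 60 mm diameter, 180 mm high, origin under its centre; bystander
- pencils: blue pencil cup with pencils, 76 mm diameter, 145 mm high with pencils, origin under its centre; bystander
- pebble0_center (a point): centre of the round white pebble, 24 mm in diameter, 18 g, in the pot
- pebble1_center (a point): centre of the round blue pebble, 24 mm in diameter, 18 g, in the pot
- pebble2_center (a point): centre of the round red pebble, 24 mm in diameter, 18 g, in the pot
- pebble3_center (a point): centre of the round green pebble, 24 mm in diameter, 18 g, in the pot
- pebble4_center (a point): centre of the round brass-yellow pebble, 24 mm in diameter, 18 g, in the pot
There are look-alikes about, which are no part of the job. Of the things that look like the pot, the smaller one is meant.

How it is judged:
By the outcome, as a careful person would: the job done as asked, in the order asked, and still so for the second after the job is handed in, with the robot touching nothing.
It also fails if it takes over 69 s, if anything falls off the work surface, if the arm or the gripper's body presses on something with over 40 N, if the wrist force passes 120 N, or if a joint passes its speed limit or range.

ROBOT

A 6-joint arm with a two-finger parallel gripper is mounted at the origin on the work surface. World frame = base frame: x ahead of the robot, y to its left, z up, the work surface at z = 0. Lengths are in m, angles in rad, forces in N, time in s.
With the tool pointing down it reaches from about 0.4 to 0.825 m from the base axis. Payload 7 kg.
Tool frame: the origin (TCP) lies at the centre of the arm's flange, where the gripper is bolted on; the fingertips stand 178 mm ahead of it and the grasp point (between the pads) lies arm.tcp_to_grasp ahead of it (arm.tcp_to_grasp is the distance from the TCP to the grasp point, in m); z points along the fingers, y is the direction in which the jaws open and shut (so a half turn about z gives the same grasp; the last joint's range is limited). The gripper opens to 88 mm and grips with 3 to 60 N. Pads are 19 mm wide; open, the fingers measure 130 mm over their backs; the gripper's body (78 mm by 193 mm) begins 47 mm behind the grasp point.
Start: joints at [1.445, 0.359, 0.012, 0, -1.224, -0.288], TCP at [0.271, 0.618, 0.405] pointing down, gripper open.
Joint ranges: [-3.07, 3.07], [-1.43, 2.12], [-1.02, 1.25], [-3.03, 1.67], [-3.05, -0], [-3.03, 3.03]. Speed limits (rad/s): [2.39, 2.39, 3.01, 3.14, 3.14, 3.14].

INTERFACE

Orientations are given as [roll, pitch, yaw] about the fixed x, y, z axes, in that order (R = Rz(yaw) Ry(pitch) Rx(roll)).
In Python, from station import arm gives the robot as it stands.
- The arm moves only by the tool move_arm, never from a script. Its argument "deltas" is a list of rows, each a list of 6 numbers: the shift along the world's x, y, z in mm, then the turn, a rotation vector about the world's x, y, z in degrees. In form: [[tx, ty, tz, ax, ay, az], ...]. A call has exactly 5 rows; each row shifts and turns the commanded pose from where the row before left it; what a row does not reach is not made up. A row lasts 1/12 s, in which the tool goes at most 41.7 mm and 7.16 degrees, less where a joint would pass 70% of its speed; a pose out of reach is approached as far as the arm can. A call with a gripper value outside its range is refused whole. "claw" is the closure in counts, from 0 (fully open) to 255 (shut), set as the call begins (left out, the last holds). The fingers move at their own pace and stop on an object; "squeeze" is the grip in N (left out, the last holds). Time passes only in rows, so rows that do not move let the fingers close, or fill a call up. It gives the time, the measured TCP pose, the force and the opening at its end, in the units of the state.
- arm.get_state(): the state, without advancing time (a new reading comes with each control period).
- arm.grab_frame(name): name is "side" or "top" or "wrist"; returns the picture (420x560x3 uint8, red, green, blue); there is no depth.
- arm.calibration(name): a dict with "intrinsics" (3x3 intrinsics, pixels), "T" (4x4, takes a point from camera to world coordinates); the wrist camera has in their place "mount" (4x4, takes a point from camera to tool coordinates, whose origin is the TCP and whose axes are the flange's). Camera axes: x right, y up, looking along -z (the intrinsics and any distortion apply to the point x, -y, -z); pixel columns grow to the right and rows downward; lengths in m; the calibration is good to about 2 mm. A picture is of the moment at which its call begins: read the wrist's pose just before it. calibration takes no time and is no camera call.
- arm.job_done(): hands the job in, once; it reports no verdict.
Trained networks look in the newest picture that a camera, given by its name, has taken for a name from the list of things; names that differ only in an ending like _2 or _b are one class to them, and where a whole thing is asked for, a point or a joint stands for the part that bears it (a point fixed in the world has none). Each returns a list of dicts, best first, with "score" (0 to 1); they miss things now and then, are a little off and sometimes report something else, mostly with a low value. They report only what shows in the picture. A call takes as long as a camera call. They do not tell look-alikes from the thing itself.
- arm.spot_in(thing, camera): "xy" ([column, row] in pixels, amid what is visible of it).
- arm.masks_of(thing, camera): "pixels" (420x560 bool, what is visible of it) and "xy" ([column, row] in pixels, amid what is visible of it).
- arm.spot_point(thing, camera): "xy" ([column, row] in pixels: a listed point, or the origin of a listed thing).
The state is a dict: "t": time; "q": joint angles; "qd": joint speeds; "joint_efforts": joint torques, N m; "eef_pos": TCP position; "ee_rot": TCP orientation; "force": force on the tool from outside, world axes, zero at the start; "moment": the same for the moment, N m; "width": finger opening in m.
Only numpy, scipy, OpenCV 4.12 (cv2) and the standard library are available. Lean on these libraries where they do the work, as an engineer would, in place of code of your own. Each camera call takes 0.05 s, during which the arm holds its last target. There are 200 camera calls.

## Working session

There is one attempt and no reset: what is moved stays moved. The work goes in short steps, Python scripts to look and compute and a tool call to move; the robot and the scene stay as the last step left them, time stands still between calls to the robot, and variables do not carry over. Pictures are saved under pics/ and viewed, about 8 in all and at most 12, crops included, and the job is handed in when it is done.

Besides the shell and the picture viewer there is one more tool, called after "Emit:" in YAML: its name, and indented under it one key for each argument. move_arm: Moves the arm, as the interface text tells. Its arguments: {"type":"object","properties":{"deltas":{"type":"array","items":{"type":"array","items":{"type":"number"}}},"claw":{"type":"number"},"squeeze":{"type":"number"}},"required":["deltas"]}

```bash
ls; mkdir -p pics; cat > h.py <<'E'
import numpy as np, cv2
from station import arm
from scipy.spatial.transform import Rotation as R
def T_of(cam, st=None):
    c=arm.calibration(cam)
    if 'T' in c: return np.array(c['T']),np.array(c['intrinsics'])
    st=st or arm.get_state()
    W=np.eye(4);W[:3,:3]=R.from_euler('xyz',st['ee_rot']).as_matrix();W[:3,3]=st['eef_pos']
    return W@np.array(c['mount']),np.array(c['intrinsics'])
def ray(uv,T,K):
    d=np.linalg.inv(K)@[uv[0],uv[1],1]; d=T[:3,:3]@np.array([d[0],-d[1],-d[2]])
    return T[:3,3],d/np.linalg.norm(d)
def at_z(uv,z,T,K):
    o,d=ray(uv,T,K); return o+d*(z-o[2])/d[2]
def tri(rs):
    A=sum(np.eye(3)-np.outer(d,d) for o,d in rs);b=sum((np.eye(3)-np.outer(d,d))@o for o,d in rs)
    return np.linalg.solve(A,b)
def proj(p,T,K):
    c=np.linalg.inv(T)@np.append(p,1); q=K@[c[0],-c[1],-c[2]]; return q[:2]/q[2]
def save(n,im): cv2.imwrite('pics/'+n,cv2.cvtColor(im,cv2.COLOR_RGB2BGR))
E
python3 - <<'E'
from h import *
s=arm.get_state();print({k:np.round(v,3) for k,v in s.items()},arm.tcp_to_grasp)
for c in['side','top','wrist']:
    print(c,arm.calibration(c))
a=arm.grab_frame('side');b=arm.grab_frame('top')
save('s0.png',a);save('t0.png',b)
E
```

```text
pics
{'t': np.float64(0.0), 'q': array([ 1.445,  0.359,  0.011, -0.   , -1.224, -0.288]), 'qd': array([ 0.001,  0.   , -0.001, -0.002,  0.001,  0.   ]), 'joint_efforts': array([-1.0000e-03, -5.8272e+01,  2.9305e+01,  6.9970e+00,  7.0000e-03,
       -0.0000e+00]), 'eef_pos': array([0.271, 0.618, 0.404]), 'ee_rot': array([ 3.14 , -0.   , -0.414]), 'force': array([ 0.323,  0.513, -0.785]), 'moment': array([ 0.008,  0.025, -0.049]), 'width': np.float64(0.087)} 0.1593
side {'intrinsics': array([[487.05884591,   0.        , 288.6058717 ],
       [  0.        , 487.05884591, 214.38692809],
       [  0.        ,   0.        ,   1.        ]]), 'T': array([[ 0.82628183,  0.34766837, -0.44315351, -0.03393183],
       [-0.56325454,  0.51229365, -0.64830513, -0.69275174],
       [ 0.00162954,  0.78529098,  0.61912473,  0.82625644],
       [ 0.        ,  0.        ,  0.        ,  1.        ]])}
top {'intrinsics': array([[520.54680693,   0.        , 273.06249521],
       [  0.        , 520.54680693, 204.07254861],
       [  0.        ,   0.        ,   1.        ]]), 'T': array([[ 0.00994629,  0.99936828, -0.03411922,  0.40271461],
       [-0.99970778,  0.00918628, -0.02236008, -0.0068768 ],
       [-0.02203253,  0.03433165,  0.99916761,  1.32149532],
       [ 0.        ,  0.        ,  0.        ,  1.        ]])}
wrist {'intrinsics': array([[346.77756784,   0.        , 276.74239638],
       [  0.        , 346.77756784, 198.05894992],
       [  0.        ,   0.        ,   1.        ]]), 'mount': array([[ 1.39248094e-04,  9.64785222e-01,  2.63038887e-01,
         7.11535142e-02],
       [ 9.99999738e-01,  5.24319941e-05, -7.21694318e-04,
         3.18973923e-04],
       [-7.10071666e-04,  2.63038919e-01, -9.64784962e-01,
         1.88254750e-02],
       [ 0.00000000e+00,  0.00000000e+00,  0.00000000e+00,
         1.00000000e+00]])}
```

```bash
python3 - <<'E'
from h import *
for cam in['side','top']:
    T,K=T_of(cam)
    for th in['paddle','holder','pot','stand','eye','blade_end','peg_mid','peg_tip']+['pebble%d_center'%i for i in range(5)]+['seed_tray','bottle','pencils']:
        r=arm.spot_point(th,cam)
        print(cam,th,[(np.round(x['xy']).tolist(),round(x['score'],2)) for x in r[:4]])
E
```

```text
side paddle [([236.0, 222.0], 0.6)]
side holder [([235.0, 223.0], 0.93), ([273.0, 175.0], 0.5)]
side pot [([161.0, 241.0], 0.89), ([358.0, 328.0], 0.59)]
side stand [([358.0, 221.0], 0.74), ([238.0, 224.0], 0.51)]
side eye [([232.0, 163.0], 0.71)]
side blade_end [([234.0, 220.0], 0.86), ([342.0, 328.0], 0.48), ([320.0, 139.0], 0.34)]
side peg_mid [([331.0, 142.0], 0.65)]
side peg_tip [([322.0, 140.0], 0.95)]
side pebble0_center [([379.0, 325.0], 0.5), ([320.0, 138.0], 0.23)]
side pebble1_center [([354.0, 309.0], 0.6), ([292.0, 264.0], 0.54), ([362.0, 224.0], 0.23)]
side pebble2_center [([339.0, 330.0], 0.53)]
side pebble3_center [([370.0, 338.0], 0.48)]
side pebble4_center [([362.0, 329.0], 0.4)]
side seed_tray [([295.0, 267.0], 0.64), ([381.0, 324.0], 0.27), ([449.0, 327.0], 0.2)]
side bottle [([275.0, 177.0], 0.64), ([333.0, 140.0], 0.19)]
side pencils [([448.0, 325.0], 0.83), ([361.0, 223.0], 0.33)]
top paddle [([196.0, 213.0], 0.72), ([197.0, 214.0], 0.43)]
top holder [([195.0, 213.0], 0.89)]
top pot [([376.0, 198.0], 0.76), ([178.0, 286.0], 0.73)]
top stand [([268.0, 107.0], 0.79)]
top eye [([184.0, 213.0], 0.54), ([270.0, 104.0], 0.35)]
top blade_end []
top peg_mid [([226.0, 108.0], 0.77), ([154.0, 135.0], 0.65)]
top peg_tip [([228.0, 124.0], 0.81)]
top pebble0_center [([382.0, 187.0], 0.61)]
top pebble1_center [([359.0, 194.0], 0.4)]
top pebble2_center [([368.0, 212.0], 0.56)]
top pebble3_center [([389.0, 205.0], 0.58)]
top pebble4_center [([382.0, 197.0], 0.49), ([229.0, 121.0], 0.34)]
top seed_tray [([286.0, 204.0], 0.78)]
top bottle [([154.0, 137.0], 0.88)]
top pencils [([414.0, 137.0], 0.65), ([286.0, 202.0], 0.17)]
```

View pics/s0.png

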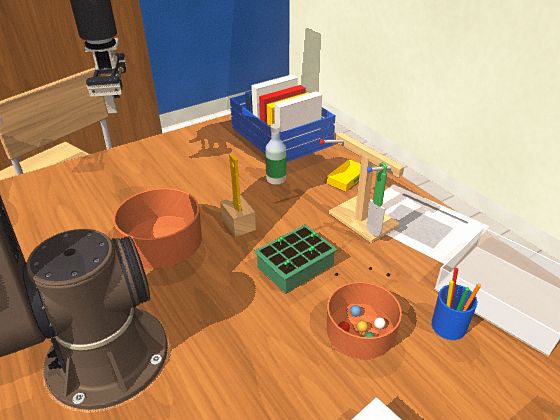

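View pics/t0.png

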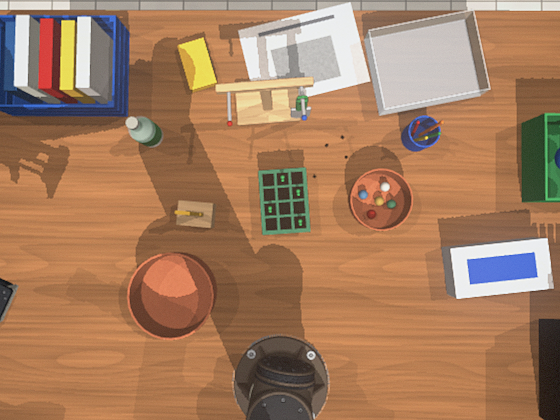

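Two pots are visible. One is at top (178,290) and side (160,225): larger and empty. The other is at top (380,198) and side (363,320): smaller, with pebbles in it, so this is the one meant. The paddle and holder are at top (193,213), and the red-tipped peg is at top (229,123) and side (322,140). I'll confirm in an enlarged crop and triangulate.

```bash
python3 - <<'E'
from h import *
S=T_of('side');P=T_of('top')
pts=dict(eye=((232,163),(184,213)),tip=((322,140),(228,124)),mid=((331,142),(226,108)),holder=((235,223),(195,213)),stand=((358,221),(268,107)),pot=((358,328),(376,198)),bigpot=((161,241),(178,286)),bottle=((275,177),(154,137)),tray=((295,267),(286,204)),pencils=((448,325),(414,137)))
for n,(a,b) in pts.items():
    p=tri([ray(a,*S),ray(b,*P)]);print(n,np.round(p,4),'z0 side',np.round(at_z(a,0,*S)[:2],3),'top',np.round(at_z(b,0,*P)[:2],3))
for i,(a,b) in enumerate([((379,325),(382,187)),((354,309),(359,194)),((339,330),(368,212)),((370,338),(389,205)),((362,329),(382,197))]):
    print('peb',i,np.round(at_z(a,.018,*S)[:2],4),np.round(at_z(b,.018,*P)[:2],4))
# pot rims
for b in [(350,200),(412,200),(380,168),(380,230)]: print('rim',np.round(at_z(b,.07,*P)[:2],3))
t=cv2.imread('pics/t0.png')
c=[cv2.resize(t[a:a+100,b:b+130],(400*130//100,400)[::1],interpolation=cv2.INTER_CUBIC) for a,b in[(160,140),(60,205),(150,320)]]
c=[cv2.resize(x,(390,300)) for x in c]
s=cv2.imread('pics/s0.png');c.append(cv2.resize(s[130:230,210:340],(390,300),interpolation=cv2.INTER_CUBIC))
cv2.imwrite('pics/c0.png',np.vstack([np.hstack(c[:2]),np.hstack(c[2:])]))
E
```

```text
eye [0.4194 0.2124 0.1935] z0 side [0.557 0.49 ] top [0.423 0.25 ]
tip [0.6083 0.1112 0.244 ] z0 side [0.881 0.446] top [0.652 0.14 ]
mid [0.6453 0.1191 0.223 ] z0 side [0.898 0.418] top [0.693 0.146]
holder [ 0.421   0.2231 -0.0021] z0 side [0.418 0.222] top [0.423 0.221]
stand [0.6938 0.039  0.0043] z0 side [0.696 0.044] top [0.696 0.038]
pot [ 0.4621 -0.2346  0.0031] z0 side [ 0.46  -0.231] top [ 0.466 -0.238]
bigpot [ 0.2315  0.2654 -0.0038] z0 side [0.225 0.265] top [0.238 0.262]
bottle [0.6139 0.326  0.0165] z0 side [0.627 0.347] top [0.617 0.33 ]
tray [ 0.4492 -0.0109  0.0075] z0 side [ 0.455 -0.005] top [ 0.448 -0.01 ]
pencils [ 0.6214 -0.3331  0.0025] z0 side [ 0.624 -0.332] top [ 0.621 -0.333]
peb 0 [ 0.4908 -0.2594] [ 0.4924 -0.2494]
peb 1 [ 0.4758 -0.197 ] [ 0.4744 -0.1922]
peb 2 [ 0.4138 -0.2226] [ 0.4296 -0.2148]
peb 3 [ 0.4531 -0.2737] [ 0.4476 -0.2669]
peb 4 [ 0.4547 -0.2473] [ 0.4674 -0.2495]
rim [ 0.457 -0.163]
rim [ 0.458 -0.311]
rim [ 0.534 -0.235]
rim [ 0.386 -0.235]
```

View pics/c0.png

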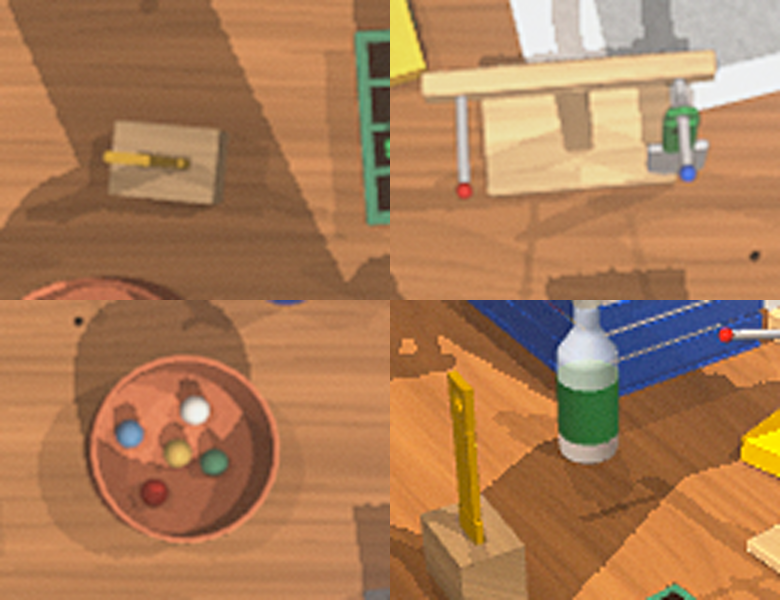

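The crop confirms it: the small pot holds the white, blue, brass, green and red pebbles, the paddle stands in its holder, and the left peg with the red tip is free. Next I move above the paddle for a wrist view.

Emit:
move_arm:
  deltas:
    - [10, -27, 5, 0, 0, 1.25]
    - [10, -27, 5, 0, 0, 1.25]
    - [10, -27, 5, 0, 0, 1.25]
    - [10, -27, 5, 0, 0, 1.25]
    - [10, -27, 5, 0, 0, 1.25]
  claw: 0

```text
t: 2.12
eef_pos: [0.3217, 0.4817, 0.4299]
ee_rot: [-3.142, -0.0, -0.303]
force: [-0.8, 0.8, 1.3]
width: 0.0877
```

Emit:
move_arm:
  deltas:
    - [10, -27, 5, 0, 0, 1.25]
    - [10, -27, 5, 0, 0, 1.25]
    - [10, -27, 5, 0, 0, 1.25]
    - [10, -27, 5, 0, 0, 1.25]
    - [10, -27, 5, 0, 0, 1.25]

```text
t: 2.53
eef_pos: [0.3716, 0.3465, 0.4551]
ee_rot: [-3.141, -0.0, -0.194]
force: [0.6, -0.6, -0.1]
width: 0.0877
```

Emit:
move_arm:
  deltas:
    - [10, -27, 5, 0, 0, 1.25]
    - [10, -27, 5, 0, 0, 1.25]
    - [10, -27, 5, 0, 0, 1.25]
    - [10, -27, 5, 0, 0, 1.25]
    - [8, -20, 3, 0, 0, 1.25]

```text
t: 2.95
eef_pos: [0.4196, 0.218, 0.4787]
ee_rot: [-3.141, -0.001, -0.086]
force: [0.3, -0.4, 0.2]
width: 0.0874
```

```bash
python3 - <<'E'
from h import *
st=arm.get_state();print(np.round(st['eef_pos'],4),np.round(np.degrees(st['ee_rot']),2),np.round(st['qd'],2).tolist(),st['t'])
T=T_of('wrist',st)
im=arm.grab_frame('wrist');save('w0.png',im)
for th in['eye','holder','paddle']:
    for f in (arm.spot_point,arm.masks_of):
        for x in f(th,'wrist')[:2]:
            print(f.__name__,th,np.round(x['xy'],1),round(x['score'],2),np.round(at_z(x['xy'],.19,*T),4),np.round(at_z(x['xy'],0,*T),4))
            if f is arm.masks_of and th!='eye': cv2.imwrite(f'pics/m_{th}.png',x['pixels'].astype('uint8')*255) ;print(cv2.minAreaRect(np.argwhere(x['pixels'])[:,::-1].astype('float32')))
E
```

```text
[0.4196 0.218  0.4787] [-1.7994e+02 -6.0000e-02 -4.9100e+00] [-0.5, -0.06, 0.01, -0.0, -0.07, 0.75] 2.95
call eye [280.6 194.4] 0.93 [0.4201 0.2145 0.19  ] [0.3706 0.2166 0.    ]
call eye [281.6 189.7] 0.75 [0.4239 0.2134 0.19  ] [0.377  0.2147 0.    ]
call holder [280.7 157.6] 0.7 [0.4497 0.212  0.19  ] [0.421  0.2123 0.    ]
call holder [279.3 156.4] 0.67 [0.4507 0.213  0.19  ] [0.4228 0.2141 0.    ]
call holder [278.7 155.8] 0.94 [0.4512 0.2134 0.19  ] [0.4236 0.2148 0.    ]
((281.0, 163.5), (57.0, 74.0), 90.0)
call paddle [279.5 159.4] 0.88 [0.4483 0.2131 0.19  ] [0.4188 0.2141 0.    ]
call paddle [280.  187.7] 0.7 [0.4256 0.2146 0.19  ] [0.38   0.2167 0.    ]
((282.5, 183.5), (45.0, 43.0), 90.0)
```

View pics/w0.png

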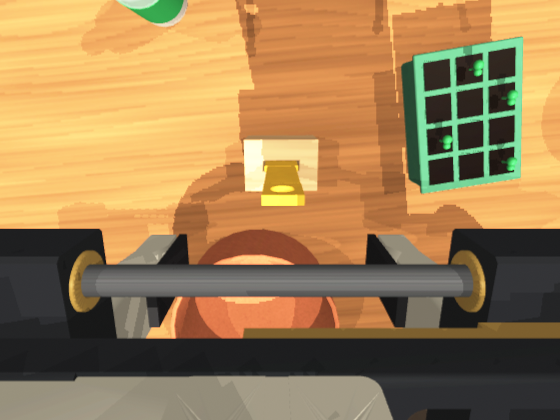

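Emit:
move_arm:
  deltas:
    - [1, -3, -15, 0, 0, 0]
    - [1, -2, -25, 0, 0, 0]
    - [0, 0, -30, 0, 0, 0]
    - [0, 0, -30, 0, 0, 0]
    - [0, 0, -20, 0, 0, 0]

```text
t: 3.72
eef_pos: [0.4205, 0.2152, 0.3549]
ee_rot: [3.14, 0.002, -0.086]
force: [-0.3, -0.0, 0.4]
width: 0.0879
```

Emit:
move_arm:
  deltas:
    - [0, 0, -12, 0, 0, 0]
    - [0, 0, -4, 0, 0, 0]
    - [0, 0, 0, 0, 0, 0]
    - [0, 0, 0, 0, 0, 0]
    - [0, 0, 0, 0, 0, 0]

```text
t: 4.13
eef_pos: [0.4217, 0.2156, 0.3427]
ee_rot: [-3.14, -0.001, -0.086]
force: [-0.7, 0.5, 0.0]
width: 0.0874
```

```bash
python3 - <<'E'
from h import *
st=arm.get_state();print(np.round(st['eef_pos'],4),np.round(np.degrees(st['ee_rot']),2),st['t'])
T=T_of('wrist',st)
im=arm.grab_frame('wrist');save('w1.png',im)
for x in arm.spot_point('eye','wrist')[:2]: print(np.round(x['xy'],1),round(x['score'],2),np.round(at_z(x['xy'],.19,*T),4))
E
```

```text
[0.4217 0.2156 0.3427] [-1.7993e+02 -6.0000e-02 -4.9200e+00] 4.1333
[280.3 280.1] 0.84 [0.4198 0.2139 0.19  ]
```

View pics/w1.png

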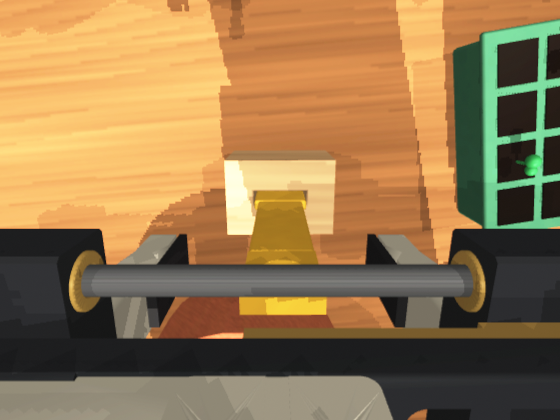

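The bar stands centred between the open fingers, with its top edge at row ~310, columns 240-326. I close on it and lift.

Emit:
move_arm:
  deltas:
    - [0, 0, 0, 0, 0, 0]
    - [0, 0, 0, 0, 0, 0]
    - [0, 0, 0, 0, 0, 0]
    - [0, 0, 0, 0, 0, 0]
    - [0, 0, 0, 0, 0, 0]
  claw: 255
  squeeze: 45

```text
t: 4.65
eef_pos: [0.4214, 0.2149, 0.3417]
ee_rot: [-3.141, -0.0, -0.087]
force: [-0.3, 1.0, 0.0]
width: 0.0598
```

Emit:
move_arm:
  deltas:
    - [0, 0, 0, 0, 0, 0]
    - [0, 0, 3, 0, 0, 0]
    - [0, 0, 8, 0, 0, 0]
    - [0, 0, 15, 0, 0, 0]
    - [0, 0, 20, 0, 0, 0]

```text
t: 5.07
eef_pos: [0.4211, 0.2147, 0.3877]
ee_rot: [3.14, 0.002, -0.087]
force: [-0.4, 0.1, -0.3]
width: 0.0314
```

Emit:
move_arm:
  deltas:
    - [0, 0, 20, 0, 0, 0]
    - [0, 0, 20, 0, 0, 0]
    - [0, 0, 15, 0, 0, 0]
    - [0, 0, 5, 0, 0, 0]
    - [0, 0, 0, 0, 0, 0]

```text
t: 5.48
eef_pos: [0.4215, 0.2151, 0.4492]
ee_rot: [-3.139, -0.002, -0.087]
force: [-0.1, -1.1, 0.1]
width: 0.0315
```

```bash
python3 - <<'E'
from h import *
st=arm.get_state();print(np.round(st['eef_pos'],4),np.round(np.degrees(st['ee_rot']),2),st['width'],st['t'])
T=T_of('wrist',st)
a=arm.grab_frame('side');b=arm.grab_frame('wrist');save('s1.png',a)
cv2.imwrite('pics/c1.png',cv2.cvtColor(np.hstack([cv2.resize(a[90:290,150:420],(400,296)),cv2.resize(b,(395,296))]),cv2.COLOR_RGB2BGR))
S=T_of('side')
for n in['eye','blade_end']:
    for x in arm.spot_point(n,'side')[:2]: print(n,np.round(x['xy'],1),round(x['score'],2))
g=np.array(st['eef_pos'])-[0,0,.1593]
print('pred eye',proj(g+[0,0,.008],*S),'blade',proj(g-[0,0,.172],*S))
E
```

```text
[0.4215 0.2151 0.4492] [-1.7987e+02 -1.0000e-01 -4.9600e+00] 0.031466370548904464 5.4833
eye [227.4 134.4] 0.86
blade_end [233.8 197.1] 0.7
pred eye [229.39158812 123.49594424] blade [234.64504671 187.76012055]
```

View pics/c1.png

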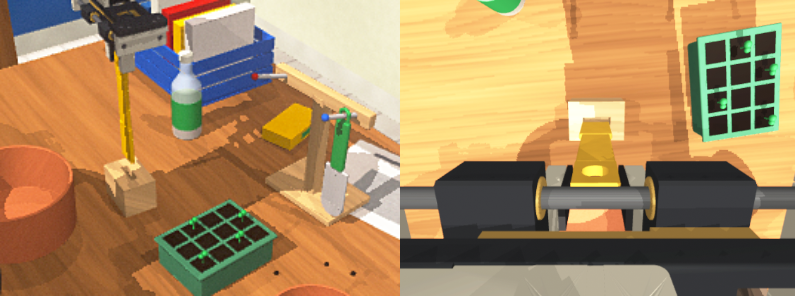

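The paddle is held, but the fingers closed during the lift, so the grip sits higher on the bar than planned. I'll measure it.

```bash
python3 - <<'E'
from h import *
st=arm.get_state();print(np.round(st['eef_pos'],4))
T=T_of('wrist',st);S=T_of('side');b=arm.grab_frame('wrist')
e=arm.spot_point('eye','wrist')[0];s=arm.spot_point('eye','side')[0];be=arm.spot_point('blade_end','side')[0]
print(e['xy'],e['score'])
for nm,(o,d) in dict(wr=ray(e['xy'],*T),si=ray(s['xy'],*S),blade=ray(be['xy'],*S)).items():
    # intersect with the plane x = tool x
    p=o+d*(st['eef_pos'][0]-o[0])/d[0];print(nm,np.round(p,4))
print(np.round(tri([ray(e['xy'],*T),ray(s['xy'],*S)]),4))
E
```

```text
[0.4212 0.2148 0.4465]
[279.0, 250.0] 0.56
wr [0.4212 0.2129 0.2675]
si [0.4212 0.2294 0.2633]
blade [0.4212 0.2235 0.0838]
[0.4183 0.2152 0.2691]
```

The grip is right at the top of the bar (paddle z ≈ 200). I put the paddle back in the slot and regrasp it lower.

Emit:
move_arm:
  deltas:
    - [0, 0, -8, 0, 0, 0]
    - [0, 0, -8, 0, 0, 0]
    - [0, 0, -7, 0, 0, 0]
    - [0, 0, -6, 0, 0, 0]
    - [0, 0, -6, 0, 0, 0]

```text
t: 6.3
eef_pos: [0.4213, 0.2149, 0.4116]
ee_rot: [3.141, 0.001, -0.087]
force: [0.5, 0.7, -0.6]
width: 0.0315
```

Emit:
move_arm:
  deltas:
    - [0, 0, -8, 0, 0, 0]
    - [0, 0, -10, 0, 0, 0]
    - [0, 0, -10, 0, 0, 0]
    - [0, 0, -7, 0, 0, 0]
    - [0, 0, -2, 0, 0, 0]

```text
t: 6.72
eef_pos: [0.4211, 0.2147, 0.3739]
ee_rot: [3.14, 0.002, -0.087]
force: [-0.1, 0.3, -0.8]
width: 0.0313
```

Emit:
move_arm:
  deltas:
    - [0, 0, 0, 0, 0, 0]
    - [0, 0, 0, 0, 0, 0]
    - [0, 0, -5, 0, 0, 0]
    - [0, 0, -10, 0, 0, 0]
    - [0, 0, -13, 0, 0, 0]
  claw: 110

```text
t: 7.13
eef_pos: [0.4216, 0.2152, 0.3478]
ee_rot: [-3.14, -0.001, -0.086]
force: [-0.1, 0.0, -0.3]
width: 0.0494
```

Emit:
move_arm:
  deltas:
    - [0, 0, -4, 0, 0, 0]
    - [0, 0, 0, 0, 0, 0]
    - [0, 0, 0, 0, 0, 0]
    - [0, 0, 0, 0, 0, 0]
    - [0, 0, 0, 0, 0, 0]

```text
t: 7.55
eef_pos: [0.4216, 0.2152, 0.3442]
ee_rot: [-3.141, -0.001, -0.086]
force: [0.5, -0.3, -0.5]
width: 0.0498
```

Emit:
move_arm:
  deltas:
    - [0, 0, 0, 0, 0, 0]
    - [0, 0, 0, 0, 0, 0]
    - [0, 0, 0, 0, 0, 0]
    - [0, 0, 0, 0, 0, 0]
    - [0, 0, 0, 0, 0, 0]
  claw: 255
  squeeze: 45

```text
t: 7.97
eef_pos: [0.4214, 0.215, 0.3438]
ee_rot: [-3.141, -0.0, -0.087]
force: [0.0, -0.0, 0.9]
width: 0.0319
```

Emit:
move_arm:
  deltas:
    - [0, 0, 0, 0, 0, 0]
    - [0, 0, 0, 0, 0, 0]
    - [0, 0, 0, 0, 0, 0]
    - [0, 0, 0, 0, 0, 0]
    - [0, 0, 0, 0, 0, 0]

```text
t: 8.38
eef_pos: [0.4215, 0.215, 0.3438]
ee_rot: [-3.142, -0.0, -0.086]
force: [-0.9, -0.6, 2.3]
width: 0.0314
```

```bash
python3 - <<'E'
from h import *
st=arm.get_state();print(np.round(st['eef_pos'],4),st['width'])
T=T_of('wrist',st);S=T_of('side');b=arm.grab_frame('wrist');arm.grab_frame('side')
for x in arm.spot_point('eye','wrist')[:2]+arm.masks_of('eye','wrist')[:2]: print(x['xy'],x['score'])
s=arm.spot_point('eye','side')
for x in s[:2]:
  o,d=ray(x['xy'],*S); print(x['score'],o+d*(st['eef_pos'][0]-o[0])/d[0])
E
```

```text
[0.4215 0.215  0.3438] 0.03141914952551838
[277.0, 278.6] 0.73
[277.4, 243.7] 0.96
0.64 [0.42147503 0.23038102 0.18629901]
```

The grip is now at paddle z ≈ 174. I lift, then carry the paddle over the tray to the pot.

Emit:
move_arm:
  deltas:
    - [0, 0, 10, 0, 0, 0]
    - [0, 0, 22, 0, 0, 0]
    - [0, 0, 28, 0, 0, 0]
    - [0, 0, 30, 0, 0, 0]
    - [0, 0, 28, 0, 0, 0]

```text
t: 9.05
eef_pos: [0.4212, 0.2147, 0.4636]
ee_rot: [3.141, 0.0, -0.087]
force: [0.8, -0.4, -0.4]
width: 0.0313
```

Emit:
move_arm:
  deltas:
    - [4, -15, 7, 0, 0, 0]
    - [6, -26, 0, 0, 0, 0]
    - [6, -34, 0, 0, 0, 0]
    - [6, -36, 0, 0, 0, 0]
    - [4, -36, 0, 0, 0, 0]

```text
t: 9.47
eef_pos: [0.4472, 0.0667, 0.4692]
ee_rot: [-3.141, -0.0, -0.085]
force: [1.1, 0.0, -1.1]
width: 0.0319
```

Emit:
move_arm:
  deltas:
    - [0, -36, 0, 0, 0, 0]
    - [0, -36, 0, 0, 0, 0]
    - [0, -36, 0, 0, 0, 0]
    - [0, -36, 0, 0, 0, 0]
    - [0, -36, 0, 0, 0, 0]

```text
t: 9.88
eef_pos: [0.4467, -0.1137, 0.4693]
ee_rot: [-3.141, -0.0, -0.086]
force: [1.5, 0.1, -0.5]
width: 0.0315
```

Emit:
move_arm:
  deltas:
    - [-6, -36, 0, 0, 0, 0]
    - [-6, -36, 0, 0, 0, 0]
    - [-6, -36, 0, 0, 0, 0]
    - [-4, -25, 0, 0, 0, 0]
    - [-2, -14, 0, 0, 0, 0]

```text
t: 10.3
eef_pos: [0.4224, -0.2614, 0.4689]
ee_rot: [3.142, 0.001, -0.089]
force: [0.4, -0.3, -1.3]
width: 0.0317
```

```bash
python3 - <<'E'
from h import *
st=arm.get_state();print(np.round(st['eef_pos'],4),np.round(np.degrees(st['ee_rot']),2),st['width'],st['t'],np.round(st['qd'],2))
T=T_of('wrist',st);S=T_of('side');b=arm.grab_frame('wrist');a=arm.grab_frame('side');save('w3.png',b)
print('pot',[ (np.round(x['xy']),np.round(at_z(x['xy'],0,*T),4)) for x in arm.spot_point('pot','wrist')])
for i in range(5): print(i,[(np.round(x['xy']),round(x['score'],2),np.round(at_z(x['xy'],.018,*T)[:2],4)) for x in arm.spot_point(f'pebble{i}_center','wrist')[:2]])
g=np.array(st['eef_pos'])-[0,0,.1593]
for n,z in(('eye',.006),('blade_end',-.174)):
    for x in arm.spot_point(n,'side')[:2]:
        o,d=ray(x['xy'],*S);p=o+d*(g[0]-o[0])/d[0];print(n,np.round(x['xy']),round(x['score'],2),np.round(p,4),'pred',np.round(g+[0,0,z],4),proj(g+[0,0,z],*S))
cv2.imwrite('pics/c3.png',cv2.cvtColor(np.hstack([cv2.resize(a[150:390,240:480],(370,370)),cv2.resize(b,(427,320)).copy()[:320] if 0 else cv2.resize(b,(420,370))]),cv2.COLOR_RGB2BGR))
E
```

```text
[ 0.4224 -0.2614  0.4689] [ 1.80e+02  4.00e-02 -5.08e+00] 0.03174545916989632 10.3 [-0.34  0.11  0.11 -0.01 -0.    0.33]
pot [(array([254., 130.]), array([ 0.4627, -0.2369,  0.    ])), (array([256., 136.]), array([ 0.4547, -0.2386,  0.    ])), (array([265., 106.]), array([ 0.4911, -0.2533,  0.    ]))]
0 [(array([264., 106.]), 0.57, array([ 0.4917, -0.2533]))]
1 [(array([221., 122.]), 0.84, array([ 0.4772, -0.1989]))]
2 [(array([277., 184.]), 0.49, array([ 0.3942, -0.2601]))]
3 [(array([284., 137.]), 0.74, array([ 0.4524, -0.2732]))]
4 [(array([257., 131.]), 0.59, array([ 0.462 , -0.2415]))]
eye [369. 226.] 0.79 [ 0.4224 -0.2593  0.317 ] pred [ 0.4224 -0.2614  0.3156] [369.96158252 227.44024212]
blade_end [359. 301.] 0.86 [ 0.4224 -0.2584  0.134 ] pred [ 0.4224 -0.2614  0.1356] [359.83586327 301.53834257]
blade_end [341. 328.] 0.58 [ 0.4224 -0.218   0.0138] pred [ 0.4224 -0.2614  0.1356] [359.83586327 301.53834257]
```

View pics/c3.png

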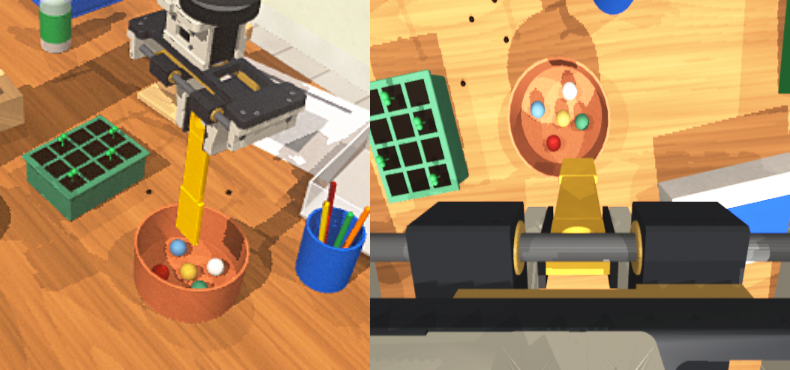

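Paddle pose is as predicted (eye and blade within 3 mm), and the pot centre is (0.462, -0.237). I lower the blade into the free spot at the near right of the pot.

Emit:
move_arm:
  deltas:
    - [0, 0, -22, 0, 0, 0]
    - [0, 0, -30, 0, 0, 0]
    - [0, 0, -30, 0, 0, 0]
    - [0, 0, -20, 0, 0, 0]
    - [0, 0, -8, 0, 0, 0]

```text
t: 11.22
eef_pos: [0.4226, -0.2582, 0.3558]
ee_rot: [-3.141, 0.004, -0.086]
force: [-0.7, 0.1, -0.7]
width: 0.032
```

Emit:
move_arm:
  deltas:
    - [0, 0, -6, 0, 0, 0]
    - [0, 0, -4, 0, 0, 0]
    - [0, 0, -3, 0, 0, 0]
    - [0, 0, 0, 0, 0, 0]
    - [0, 0, 0, 0, 0, 0]

```text
t: 11.63
eef_pos: [0.4237, -0.2591, 0.3465]
ee_rot: [3.141, -0.001, -0.086]
force: [0.7, -0.5, -0.7]
width: 0.0315
```

```bash
python3 - <<'E'
from h import *
st=arm.get_state();print(np.round(st['eef_pos'],4),st['force'],st['width'])
a=arm.grab_frame('side');save('s4.png',cv2.resize(a[260:380,300:430],(650,600)))
E
```

```text
[ 0.4237 -0.2591  0.3465] [ 0.68023775 -0.49074288 -0.71731732] 0.03145830909552529
```

View pics/s4.png

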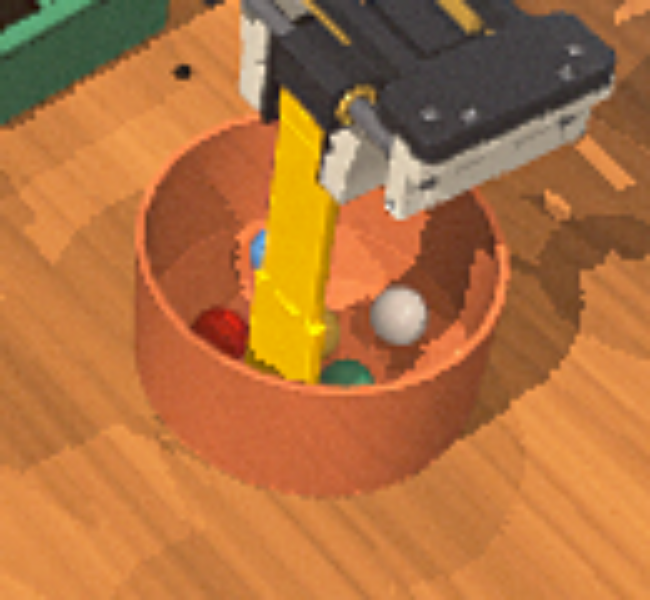

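The blade stands inside the pot at the near side, touching nothing, with red to its left and green to its right. I stir gently.

Emit:
move_arm:
  deltas:
    - [1, 10, 0, 0, 0, 0]
    - [1, 10, 0, 0, 0, 0]
    - [1, 10, 0, 0, 0, 0]
    - [12, -1, 0, 0, 0, 0]
    - [12, -1, 0, 0, 0, 0]

```text
t: 12.1
eef_pos: [0.4509, -0.23, 0.3463]
ee_rot: [3.142, -0.001, -0.085]
force: [-0.6, -0.3, -0.1]
width: 0.0316
```

Emit:
move_arm:
  deltas:
    - [12, -1, 0, 0, 0, 0]
    - [12, -1, 0, 0, 0, 0]
    - [12, -1, 0, 0, 0, 0]
    - [0, -9, 0, 0, 0, 0]
    - [0, -9, 0, 0, 0, 0]

```text
t: 12.52
eef_pos: [0.4861, -0.2519, 0.3439]
ee_rot: [-3.14, 0.006, -0.086]
force: [-4.8, 2.2, -0.1]
width: 0.0313
```

Emit:
move_arm:
  deltas:
    - [-12, 0, 0, 0, 0, 0]
    - [-12, 0, 0, 0, 0, 0]
    - [-12, 0, 0, 0, 0, 0]
    - [-12, 0, 0, 0, 0, 0]
    - [0, 10, 0, 0, 0, 0]

```text
t: 12.93
eef_pos: [0.4357, -0.2425, 0.3461]
ee_rot: [-3.142, -0.001, -0.088]
force: [-0.2, -0.6, 0.1]
width: 0.0316
```

Emit:
move_arm:
  deltas:
    - [0, 10, 0, 0, 0, 0]
    - [0, 10, 0, 0, 0, 0]
    - [12, 0, 0, 0, 0, 0]
    - [12, 0, 0, 0, 0, 0]
    - [12, 0, 0, 0, 0, 0]

```text
t: 13.35
eef_pos: [0.4759, -0.2214, 0.3461]
ee_rot: [3.141, -0.001, -0.085]
force: [0.7, -0.5, -0.9]
width: 0.0314
```

Emit:
move_arm:
  deltas:
    - [12, 0, 0, 0, 0, 0]
    - [0, -10, 0, 0, 0, 0]
    - [0, -10, 0, 0, 0, 0]
    - [0, -10, 0, 0, 0, 0]
    - [-12, 0, 0, 0, 0, 0]

```text
t: 13.77
eef_pos: [0.4755, -0.2539, 0.3449]
ee_rot: [3.141, 0.0, -0.087]
force: [1.1, -0.3, -0.0]
width: 0.0313
```

Emit:
move_arm:
  deltas:
    - [-12, 5, 0, 0, 0, 0]
    - [0, 10, 0, 0, 0, 0]
    - [0, 0, 0, 0, 0, 0]
    - [0, 0, 0, 0, 0, 0]
    - [0, 0, 0, 0, 0, 0]

```text
t: 14.18
eef_pos: [0.4629, -0.2371, 0.3462]
ee_rot: [3.141, -0.002, -0.086]
force: [-0.5, 0.2, -1.0]
width: 0.0319
```

```bash
python3 - <<'E'
from h import *
st=arm.get_state();print(np.round(st['eef_pos'],4),st['width'])
T=T_of('wrist',st);S=T_of('side');b=arm.grab_frame('wrist');a=arm.grab_frame('side')
cv2.imwrite('pics/c5.png',cv2.cvtColor(np.hstack([cv2.resize(a[250:370,300:430],(400,370)),cv2.resize(b[60:,120:400],(380,370))]),cv2.COLOR_RGB2BGR))
for n in('pot','blade_end')+tuple(f'pebble{i}_center' for i in range(5)):
  z=0 if n=='pot' else .018
  for c,X in(('side',S),('wrist',T)):
    print(n,c,[(np.round(x['xy']).tolist(),round(x['score'],2),np.round(at_z(x['xy'],z,*X)[:2]-[.462,-.237],3).tolist()) for x in arm.spot_point(n,c)[:2]])
E
```

```text
[ 0.4629 -0.2371  0.3462] 0.03187190432194502
pot side [([360.0, 330.0], 0.77, [-0.002, -0.001]), ([162.0, 238.0], 0.76, [-0.231, 0.513])]
pot wrist [([276.0, 180.0], 0.77, [0.001, -0.0])]
blade_end side [([357.0, 327.0], 0.82, [-0.013, -0.001])]
blade_end wrist []
pebble0_center side [([383.0, 312.0], 0.57, [0.06, -0.002]), ([238.0, 221.0], 0.51, [-0.043, 0.441])]
pebble0_center wrist [([278.0, 127.0], 0.55, [0.053, -0.006])]
pebble1_center side []
pebble1_center wrist [([235.0, 143.0], 0.86, [0.042, 0.033]), ([306.0, 240.0], 0.63, [-0.056, -0.024])]
pebble2_center side [([377.0, 320.0], 0.59, [0.035, -0.009])]
pebble2_center wrist [([226.0, 216.0], 0.66, [-0.026, 0.049]), ([276.0, 186.0], 0.6, [-0.001, -0.0])]
pebble3_center side [([366.0, 262.0], 0.58, [0.133, 0.134])]
pebble3_center wrist [([308.0, 236.0], 0.62, [-0.052, -0.026])]
pebble4_center side [([374.0, 320.0], 0.49, [0.029, -0.005])]
pebble4_center wrist [([278.0, 152.0], 0.88, [0.03, -0.005])]
```

View pics/c5.png

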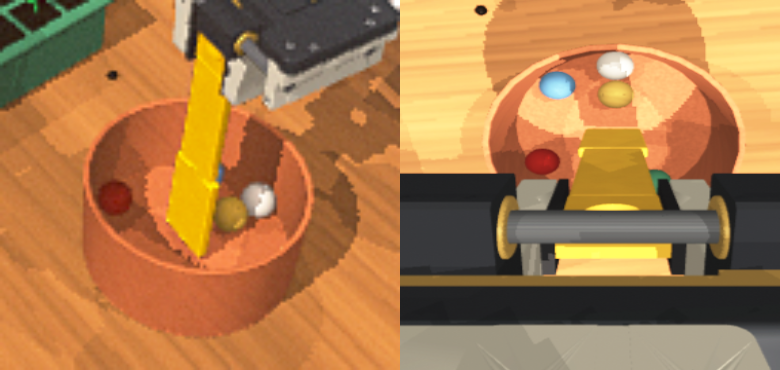

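All five pebbles lie 25-45 mm from where they started: white now at (53,-6) mm from the pot centre, blue (42,33), red (-26,49), green (-52,-26), brass (30,-5). The pot is unmoved. I lift out and carry the paddle to a spot in front of the peg.

Emit:
move_arm:
  deltas:
    - [0, 0, 12, 0, 0, 0]
    - [0, 0, 24, 0, 0, 0]
    - [0, 0, 30, 0, 0, 0]
    - [0, 0, 30, 0, 0, 0]
    - [0, 0, 18, 0, 0, 0]

```text
t: 15.4
eef_pos: [0.4626, -0.2372, 0.4631]
ee_rot: [3.141, -0.003, -0.086]
force: [0.8, -0.0, -0.2]
width: 0.0314
```

Emit:
move_arm:
  deltas:
    - [2, 12, 0, 0, 0, 0]
    - [5, 24, 0, 0, 0, 1]
    - [6, 32, 0, 0, 0, 1]
    - [6, 32, 0, 0, 0, 1]
    - [6, 32, 0, 0, 0, 1]

```text
t: 15.82
eef_pos: [0.4873, -0.1039, 0.4598]
ee_rot: [-3.141, -0.0, -0.017]
force: [0.8, -0.3, -1.2]
width: 0.0317
```

Emit:
move_arm:
  deltas:
    - [6, 32, 0, 0, 0, 1]
    - [6, 32, 0, 0, 0, 1]
    - [6, 32, 0, 0, 0, 1]
    - [6, 32, 0, 0, 0, 1]
    - [5, 32, 0, 0, 0, 1]

```text
t: 16.23
eef_pos: [0.5164, 0.0566, 0.4598]
ee_rot: [-3.141, -0.0, 0.072]
force: [0.4, -0.2, -1.0]
width: 0.0318
```

Emit:
move_arm:
  deltas:
    - [4, 30, -10, 0, 0, 0]
    - [2, 18, -15, 0, 0, 0]
    - [0, 8, -10, 0, 0, 0]
    - [0, 0, 0, 0, 0, 0]
    - [0, 0, 0, 0, 0, 0]

```text
t: 16.65
eef_pos: [0.5223, 0.111, 0.4241]
ee_rot: [3.141, 0.001, 0.071]
force: [-0.7, -0.5, -0.5]
width: 0.0318
```

```bash
python3 - <<'E'
from h import *
st=arm.get_state();print(np.round(st['eef_pos'],4),np.round(np.degrees(st['ee_rot']),2),st['width'],st['t'])
T=T_of('wrist',st);S=T_of('side');P=T_of('top');b=arm.grab_frame('wrist');a=arm.grab_frame('side');t=arm.grab_frame('top')
save('t6.png',t)
p,q=at_z((216.7,92.3),.226,*P),at_z((313.3,85.7),.226,*P);print('crossbar',p,q,np.degrees(np.arctan2(-(p-q)[0],(p-q)[1])))
D={}
for n in('eye','peg_tip','peg_mid','blade_end'):
  for c,X in(('side',S),('wrist',T),('top',P)):
    r=arm.spot_point(n,c)[:2]
    print(n,c,[(np.round(x['xy'],1).tolist(),round(x['score'],2)) for x in r])
    if r: D[n,c]=ray(r[0]['xy'],*X)
  for cs in(('side','wrist'),('side','wrist','top'),('side','top'),('wrist','top')):
    if all((n,c) in D for c in cs): print('  ',cs,np.round(tri([D[n,c] for c in cs]),4))
for i in range(5):print(i,[(np.round(x['xy']).tolist(),round(x['score'],2),np.round(1e3*(at_z(x['xy'],.018,*P)[:2]-[.462,-.237])).tolist()) for x in arm.spot_point(f'pebble{i}_center','top')[:1]])
cv2.imwrite('pics/c6.png',cv2.cvtColor(np.hstack([cv2.resize(a[60:240,230:410],(400,400)),cv2.resize(b[:300],(400,400))]),cv2.COLOR_RGB2BGR));save('w6.png',b);save('s6.png',a)
E
```

```text
[0.5223 0.111  0.4241] [1.7994e+02 9.0000e-02 4.0900e+00] 0.03179533406537859 16.65
crossbar [0.67689346 0.13991461 0.226     ] [ 0.69189888 -0.06515264  0.226     ] 4.185056060737438
eye side [([290.2, 139.1], 0.97)]
eye wrist [([275.5, 279.6], 0.62)]
eye top []
   ('side', 'wrist') [0.5208 0.1114 0.2739]
peg_tip side [([319.6, 138.6], 0.82), ([291.3, 203.0], 0.75)]
peg_tip wrist [([291.4, 67.2], 0.79)]
peg_tip top [([228.3, 123.6], 0.9)]
   ('side', 'wrist') [0.6067 0.1111 0.2488]
   ('side', 'wrist', 'top') [0.6064 0.1113 0.2487]
   ('side', 'top') [0.6056 0.112  0.2486]
   ('wrist', 'top') [0.6067 0.1109 0.25  ]
peg_mid side [([330.3, 139.4], 0.66)]
peg_mid wrist []
peg_mid top [([226.8, 109.9], 0.87)]
   ('side', 'top') [0.6393 0.1159 0.2337]
blade_end side [([286.6, 203.4], 0.64)]
blade_end wrist [([278.9, 184.3], 0.97), ([277.7, 276.8], 0.28)]
blade_end top [([195.6, 213.3], 0.7), ([224.7, 109.7], 0.51)]
   ('side', 'wrist') [0.5162 0.1114 0.0918]
   ('side', 'wrist', 'top') [0.4852 0.1437 0.0897]
   ('side', 'top') [0.4704 0.165  0.0882]
   ('wrist', 'top') [0.4639 0.1591 0.0375]
0 [([380.0, 180.0], 0.51, [48.0, -8.0])]
1 [([383.0, 219.0], 0.66, [-50.0, -15.0])]
2 [([353.0, 208.0], 0.64, [-23.0, 59.0])]
3 [([385.0, 223.0], 0.64, [-60.0, -20.0])]
4 [([361.0, 183.0], 0.75, [40.0, 41.0])]
```

View pics/c6.png

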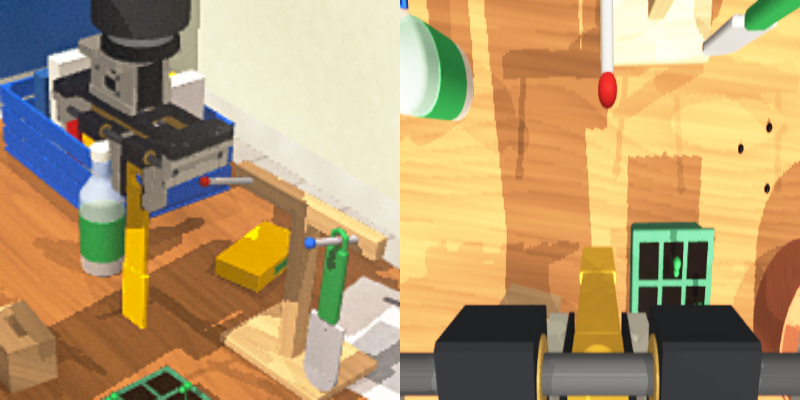

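The paddle hangs vertically in front of the peg: red ball at wrist (290,67), the peg in line with the tool. I refine the ball position by colour, using its known height of 0.240 m.

```bash
python3 - <<'E'
from h import *
st=arm.get_state()
X={'side':T_of('side'),'top':T_of('top'),'wrist':T_of('wrist',st)}
rs=[]
for c,f,uv in(('side','s6',(320,139)),('top','t6',(228,123)),('wrist','w6',(290,67))):
    im=cv2.imread(f'pics/{f}.png').astype(int);m=((im[...,2]>110)&(im[...,1]<80)&(im[...,0]<90)).astype('uint8')
    n,l,s,cen=cv2.connectedComponentsWithStats(m)
    k=min(range(1,n),key=lambda i:np.hypot(*(cen[i]-uv))+(50 if s[i][4]<5 else 0))
    p=at_z(cen[k],.240,*X[c]);rs.append(ray(cen[k],*X[c]));print(c,cen[k],s[k],np.round(p,4))
p=tri(rs);print('tri',p)
Y=np.radians(4.15);A=np.array([np.cos(Y),np.sin(Y)])
e=np.array(st['eef_pos']);print(np.round(e,4))
# side ray of eye at plane x
r=arm.spot_in('eye','side') if 0 else None
for n,z in(('eye',.2703),('blade',.0903)): print(n,proj([e[0],e[1],z],*X['side']),proj([e[0],e[1],z],*X['wrist']))
print('tip .240 reproj', proj([.6065,.111,.240],*X['side']),proj([.6065,.111,.240],*X['wrist']),proj([.6065,.111,.240],*X['top']))
print('holder eye z check wrist w1: n/a')
E
```

```text
side [321.53333333 141.13333333] [320 139   4   5  15] [0.6113 0.1116 0.24  ]
top [239.  126.5] [239 126   1   2   2] [0.6014 0.0903 0.24  ]
wrist [289.92091388  67.03690685] [277  54  27  27 569] [0.6094 0.1107 0.24  ]
tri [0.60462791 0.10116333 0.24493778]
[0.5224 0.1111 0.4246]
eye [291.25893712 140.51886606] [275.40306921 274.08443884]
blade [290.90046308 203.52706023] [275.99065599 182.3327109 ]
tip .240 reproj [320.09565116 141.80557082] [288.70296841  73.76661697] [229.13987604 124.0412342 ]
holder eye z check wrist w1: n/a
```

Emit:
move_arm:
  deltas:
    - [12, -1, -5, 0, 0, 0]
    - [16, -1, -6, 0, 0, 0]
    - [18, 0, -6, 0, 0, 0]
    - [14, 0, -5, 0, 0, 0]
    - [6, 0, -2, 0, 0, 0]

```text
t: 18.07
eef_pos: [0.5903, 0.109, 0.3989]
ee_rot: [3.141, 0.001, 0.07]
force: [-0.7, -1.2, -0.0]
width: 0.0315
```

Emit:
move_arm:
  deltas:
    - [0, 0, 0, 0, 0, 0]
    - [0, 0, 0, 0, 0, 0]
    - [0, 0, 0, 0, 0, 0]
    - [0, 0, 0, 0, 0, 0]
    - [0, 0, 0, 0, 0, 0]

```text
t: 18.48
eef_pos: [0.588, 0.109, 0.4013]
ee_rot: [-3.141, -0.001, 0.071]
force: [-0.3, 0.2, -1.1]
width: 0.0316
```

```bash
python3 - <<'E'
from h import *
st=arm.get_state();e=np.array(st['eef_pos']);print(np.round(e,4),st['force'])
T=T_of('wrist',st);S=T_of('side');b=arm.grab_frame('wrist');a=arm.grab_frame('side');save('w7.png',b);save('s7.png',a)
for c,f,X in(('side',a,S),('wrist',b,T)):
    im=f.astype(int);m=((im[...,0]>110)&(im[...,1]<80)&(im[...,2]<90)).astype('uint8')
    n,l,s,cen=cv2.connectedComponentsWithStats(m)
    uv=proj([.609,.1107,.24],*X)
    for k in range(1,n):
        if np.hypot(*(cen[k]-uv))<30 and s[k][4]>5: print(c,uv,cen[k],s[k],np.round(at_z(cen[k],.24,*X),4))
    print(c,'eye',[(np.round(x['xy'],1),round(x['score'],2)) for x in arm.spot_point('eye',c)[:2]],proj([e[0]-.0015,e[1],e[2]-.1538],*X), 'be',[(np.round(x['xy'],1),round(x['score'],2)) for x in arm.spot_point('blade_end',c)[:1]])
cv2.imwrite('pics/c7.png',cv2.cvtColor(np.hstack([cv2.resize(a[100:220,260:380],(400,400),interpolation=cv2.INTER_CUBIC),cv2.resize(b[100:340,160:400],(400,400))]),cv2.COLOR_RGB2BGR))
E
```

```text
[0.588  0.109  0.4013] [-0.30667483  0.2021346  -1.08796326]
side [321.0022991  141.56413055] [320.33333333 159.5       ] [320 158   2   4   6] [0.5585 0.0469 0.24  ]
side [321.0022991  141.56413055] [305.33333333 162.16666667] [303 162   5   2   6] [0.5238 0.0568 0.24  ]
side eye [(array([313.6, 141. ]), 0.65)] [313.97652551 141.74196991] be [(array([306.4, 203.6]), 0.77)]
wrist [275.21568735 222.69956704] [275.70598911 225.04900181] [262 214  28  24 551] [0.6079 0.1104 0.24  ]
wrist eye [(array([273.9, 278. ]), 0.91), (array([348.8,  77.5]), 0.48)] [275.3282814  278.15244406] be [(array([281. , 185.6]), 0.81)]
```

View pics/c7.png

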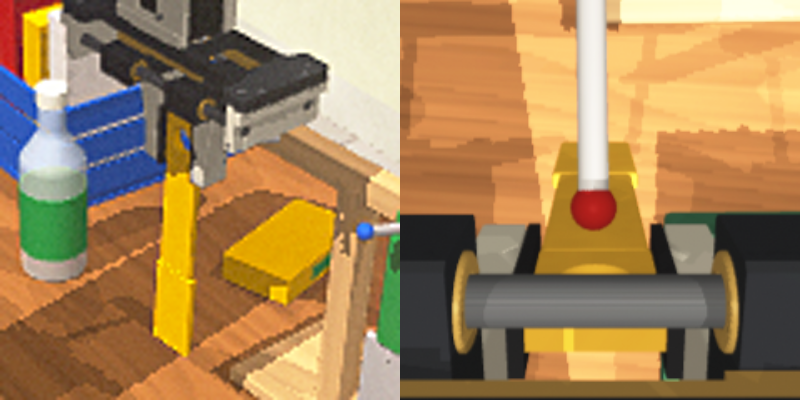

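Wrist view: the ball at (276,225) is centred on the paddle, the peg runs straight along the tool, and nothing is touching yet. I thread the eye slowly along the peg line.

Emit:
move_arm:
  deltas:
    - [4, 0.3, -1.3, 0, 0, 0]
    - [4, 0.3, -1.3, 0, 0, 0]
    - [4, 0.3, -1.3, 0, 0, 0]
    - [4, 0.3, -1.3, 0, 0, 0]
    - [4, 0.3, -1.3, 0, 0, 0]

```text
t: 19.2
eef_pos: [0.609, 0.1105, 0.3937]
ee_rot: [3.141, 0.0, 0.07]
force: [0.1, -0.2, -0.7]
width: 0.0317
```

Emit:
move_arm:
  deltas:
    - [4, 0.3, -1.3, 0, 0, 0]
    - [4, 0.3, -1.3, 0, 0, 0]
    - [4, 0.3, -1.3, 0, 0, 0]
    - [4, 0.3, -1.3, 0, 0, 0]
    - [4, 0.3, -1.3, 0, 0, 0]

```text
t: 19.62
eef_pos: [0.6288, 0.112, 0.3875]
ee_rot: [3.142, 0.0, 0.071]
force: [-0.1, -0.3, -1.1]
width: 0.0316
```

Emit:
move_arm:
  deltas:
    - [4, 0.3, -1.3, 0, 0, 0]
    - [4, 0.3, -1.3, 0, 0, 0]
    - [4, 0.3, -1.3, 0, 0, 0]
    - [0, 0, 0, 0, 0, 0]
    - [0, 0, 0, 0, 0, 0]

```text
t: 20.03
eef_pos: [0.6406, 0.1129, 0.3835]
ee_rot: [3.141, 0.0, 0.07]
force: [-0.2, 0.1, -0.7]
width: 0.0314
```

```bash
python3 - <<'E'
from h import *
st=arm.get_state();e=np.array(st['eef_pos']);print(np.round(e,4),st['force'])
T=T_of('wrist',st);b=arm.grab_frame('wrist');a=arm.grab_frame('side');save('w8.png',b)
im=b.astype(int);m=((im[...,0]>110)&(im[...,1]<80)&(im[...,2]<90)).astype('uint8')
n,l,s,cen=cv2.connectedComponentsWithStats(m)
for k in range(1,n):
    if s[k][4]>40: print(cen[k],s[k],at_z(cen[k],.241,*T))
print('eye pred',proj([e[0]-.0015,e[1],e[2]-.1538],*T),'tip pred',proj([.6083,.1105,.241],*T))
E
```

```text
[0.6406 0.1129 0.3835] [-0.16901535  0.11249487 -0.69655893]
[36.62179487  3.37820513] [ 16   0  32  12 156] [0.73673753 0.19619013 0.241     ]
[103.38095238   1.51190476] [80  0 43  5 84] [0.73878811 0.17483567 0.241     ]
[220.50310559  17.19254658] [215   0  12  36 161] [0.73688005 0.13733518 0.241     ]
[106.54489796  31.05102041] [ 57   5  83  36 490] [0.73014434 0.17433386 0.241     ]
[36.0026738  42.20254011] [  16    6   38   65 1496] [0.72512267 0.19767481 0.241     ]
[146.43661972  65.47887324] [135  42  30  36 213] [0.72046403 0.16164392 0.241     ]
[269.34036145  96.34036145] [263  56  11  77 332] [0.71347239 0.11998357 0.241     ]
[183.91489362  68.74468085] [165  66  34   7  47] [0.72031763 0.14913835 0.241     ]
[37.6035503  87.05325444] [ 21  84  35   7 169] [0.71094686 0.19870948 0.241     ]
[ 40.61371841 111.3465704 ] [ 23 106  36  12 277] [0.70292907 0.19855964 0.241     ]
[ 44.17171717 137.06060606] [ 30 135  31   5  99] [0.69413239 0.19826442 0.241     ]
[ 46.04819277 146.90361446] [ 33 145  29   5  83] [0.69068724 0.1979662  0.241     ]
[179.56307008 191.30389321] [  99  153  124   88 4495] [0.67771262 0.15073223 0.241     ]
[130.42753623 225.07971014] [110 219  39   9 138] [0.66322359 0.16927684 0.241     ]
[542.36046512 247.05813953] [528 245  30   5  86] [0.66533255 0.01158485 0.241     ]
[545.6779661  257.08474576] [535 255  23   4  59] [0.66129772 0.00915853 0.241     ]
[ 22.5 264. ] [  0 264  46   1  46] [0.64412379 0.21186514 0.241     ]
[314.61111111 319.2037037 ] [313 312   4  16  54] [0.62753301 0.0958578  0.241     ]
eye pred [275.10371267 277.71586781] tip pred [275.60116667 356.70863725]
```

Emit:
move_arm:
  deltas:
    - [0, 0, -1, 0, 0, 0]
    - [0, 0, -1, 0, 0, 0]
    - [0, 0, -1, 0, 0, 0]
    - [0, 0, 0, 0, 0, 0]
    - [0, 0, 0, 0, 0, 0]

```text
t: 20.55
eef_pos: [0.6403, 0.1129, 0.3807]
ee_rot: [3.142, 0.0, 0.071]
force: [-0.0, 0.3, -1.1]
width: 0.0314
```

Emit:
move_arm:
  deltas:
    - [0, 0, -0.5, 0, 0, 0]
    - [0, 0, -0.5, 0, 0, 0]
    - [0, 0, 0, 0, 0, 0]
    - [0, 0, 0, 0, 0, 0]
    - [0, 0, 0, 0, 0, 0]

```text
t: 20.97
eef_pos: [0.6404, 0.1129, 0.3798]
ee_rot: [-3.142, -0.0, 0.071]
force: [0.0, 0.6, -0.0]
width: 0.0318
```

Emit:
move_arm:
  deltas:
    - [0, 0, -0.5, 0, 0, 0]
    - [0, 0, -0.5, 0, 0, 0]
    - [0, 0, 0, 0, 0, 0]
    - [0, 0, 0, 0, 0, 0]
    - [0, 0, 0, 0, 0, 0]

```text
t: 21.38
eef_pos: [0.6404, 0.1129, 0.3788]
ee_rot: [-3.142, -0.0, 0.071]
force: [-0.2, -0.1, 0.3]
width: 0.0314
```

Emit:
move_arm:
  deltas:
    - [0, 0, -0.5, 0, 0, 0]
    - [0, 0, -0.5, 0, 0, 0]
    - [0, 0, 0, 0, 0, 0]
    - [0, 0, 0, 0, 0, 0]
    - [0, 0, 0, 0, 0, 0]

```text
t: 21.8
eef_pos: [0.6405, 0.1129, 0.378]
ee_rot: [-3.142, -0.0, 0.071]
force: [-0.5, -0.4, 2.1]
width: 0.0316
```

Contact at about +2 N: the eye now bears on the peg. I release, pause, then rise straight up.

Emit:
move_arm:
  deltas:
    - [0, 0, 0, 0, 0, 0]
    - [0, 0, 0, 0, 0, 0]
    - [0, 0, 0, 0, 0, 0]
    - [0, 0, 0, 0, 0, 0]
    - [0, 0, 0, 0, 0, 0]
  claw: 60

```text
t: 22.22
eef_pos: [0.6404, 0.1129, 0.3776]
ee_rot: [3.142, 0.0, 0.071]
force: [-0.8, 0.8, 0.3]
width: 0.0593
```

Emit:
move_arm:
  deltas:
    - [0, 0, 0, 0, 0, 0]
    - [0, 0, 0, 0, 0, 0]
    - [0, 0, 0, 0, 0, 0]
    - [0, 0, 0, 0, 0, 0]
    - [0, 0, 0, 0, 0, 0]

```text
t: 22.63
eef_pos: [0.6404, 0.1129, 0.3777]
ee_rot: [-3.142, 0.0, 0.071]
force: [0.1, -0.6, -0.3]
width: 0.0669
```

Emit:
move_arm:
  deltas:
    - [0, 0, 4, 0, 0, 0]
    - [0, 0, 10, 0, 0, 0]
    - [0, 0, 16, 0, 0, 0]
    - [0, 0, 22, 0, 0, 0]
    - [0, 0, 26, 0, 0, 0]

```text
t: 23.05
eef_pos: [0.6402, 0.1128, 0.4565]
ee_rot: [3.141, 0.001, 0.071]
force: [-0.0, 0.1, 0.6]
width: 0.0668
```

Emit:
move_arm:
  deltas:
    - [-6, 4, 20, 0, 0, 0]
    - [-20, 12, 5, 0, 0, 0]
    - [-30, 20, 0, 0, 0, 0]
    - [-30, 20, 0, 0, 0, 0]
    - [-30, 20, 0, 0, 0, 0]

```text
t: 23.47
eef_pos: [0.5232, 0.1891, 0.4818]
ee_rot: [-3.141, -0.001, 0.07]
force: [0.2, 2.0, 0.7]
width: 0.0672
```

```bash
python3 - <<'E'
from h import *
st=arm.get_state();print(np.round(st['eef_pos'],4),st['t'],st['width'],st['force'])
S=T_of('side');P=T_of('top')
a=arm.grab_frame('side');b=arm.grab_frame('top')
for i in range(3):
    a2=arm.grab_frame('side');print('eye',[(np.round(x['xy'],1).tolist(),round(x['score'],2)) for x in arm.spot_point('eye','side')[:1]],'blade',[(np.round(x['xy'],1).tolist(),round(x['score'],2)) for x in arm.spot_point('blade_end','side')[:2]],'diff',np.abs(a2[100:260,300:380].astype(int)-a[100:260,300:380]).mean())
for n,z in [('pot',0)]+[(f'pebble{i}_center',.018) for i in range(5)]+[('holder',0),('seed_tray',0),('pencils',0),('bottle',0)]:
    print(n,[(round(x['score'],2),np.round(at_z(x['xy'],z,*P)[:2],3).tolist()) for x in arm.spot_point(n,'top')[:2]])
cv2.imwrite('pics/c9.png',cv2.cvtColor(np.hstack([cv2.resize(a2[100:260,270:430],(400,400),interpolation=cv2.INTER_CUBIC),cv2.resize(b[60:250,200:420],(400,400))]),cv2.COLOR_RGB2BGR))
E
```

```text
[0.5232 0.1891 0.4818] 23.4667 0.06720973662114066 [0.17351707 1.97374953 0.71195472]
eye [([331.4, 141.4], 0.77)] blade [([325.1, 200.2], 0.61)] diff 3.039869791666667
eye [([330.9, 140.3], 0.64)] blade [([320.9, 202.3], 0.94), ([237.1, 221.1], 0.16)] diff 3.1034375
eye [([330.9, 142.6], 0.82)] blade [([322.1, 203.2], 0.84)] diff 3.3315885416666666
pot [(0.8, [0.46, -0.244]), (0.69, [0.231, 0.269])]
pebble0_center [(0.63, [0.513, -0.239])]
pebble1_center [(0.65, [0.506, -0.2])]
pebble2_center [(0.45, [0.433, -0.183])]
pebble3_center [(0.38, [0.405, -0.258])]
pebble4_center [(0.61, [0.422, 0.217]), (0.4, [0.49, -0.241])]
holder [(0.79, [0.417, 0.219])]
seed_tray [(0.76, [0.448, -0.009])]
pencils [(0.57, [0.621, -0.334])]
bottle []
```

View pics/c9.png

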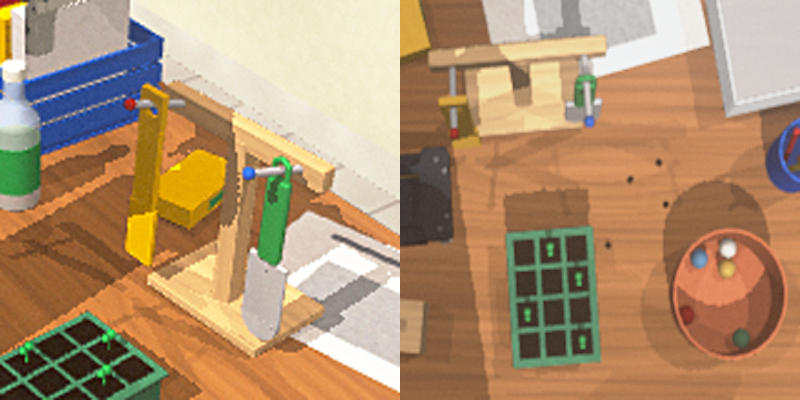

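The paddle hangs on the red-tipped peg (side view, eye about (331,142), blade end about (322,203)). All five pebbles are in the pot in new places, and the rest is undisturbed. I let the sway die out and check that it hangs plumb.

Emit:
move_arm:
  deltas:
    - [-10, 0, 0, 0, 0, 0]
    - [0, 0, 0, 0, 0, 0]
    - [0, 0, 0, 0, 0, 0]
    - [0, 0, 0, 0, 0, 0]
    - [0, 0, 0, 0, 0, 0]

```text
t: 24.93
eef_pos: [0.5144, 0.1889, 0.4809]
ee_rot: [-3.141, -0.0, 0.071]
force: [-0.2, 0.6, -0.4]
width: 0.067
```

Emit:
move_arm:
  deltas:
    - [0, 0, 0, 0, 0, 0]
    - [0, 0, 0, 0, 0, 0]
    - [0, 0, 0, 0, 0, 0]
    - [0, 0, 0, 0, 0, 0]
    - [0, 0, 0, 0, 0, 0]

```text
t: 25.35
eef_pos: [0.5145, 0.1889, 0.4807]
ee_rot: [3.142, 0.0, 0.07]
force: [0.7, -0.2, 0.2]
width: 0.067
```

Emit:
move_arm:
  deltas:
    - [0, 0, 0, 0, 0, 0]
    - [0, 0, 0, 0, 0, 0]
    - [0, 0, 0, 0, 0, 0]
    - [0, 0, 0, 0, 0, 0]
    - [0, 0, 0, 0, 0, 0]

```text
t: 25.77
eef_pos: [0.5144, 0.1889, 0.4808]
ee_rot: [3.142, 0.0, 0.071]
force: [-0.1, -0.3, 0.2]
width: 0.0671
```

Emit:
move_arm:
  deltas:
    - [0, 0, 0, 0, 0, 0]
    - [0, 0, 0, 0, 0, 0]
    - [0, 0, 0, 0, 0, 0]
    - [0, 0, 0, 0, 0, 0]
    - [0, 0, 0, 0, 0, 0]

```text
t: 26.18
eef_pos: [0.5144, 0.1889, 0.4808]
ee_rot: [3.142, -0.0, 0.071]
force: [-0.9, -0.1, -0.5]
width: 0.0674
```

```bash
python3 - <<'E'
from h import *
S=T_of('side');e0=np.array([.639,.1127,.2245])
print('pred eye',proj(e0,*S),'blade',proj(e0-[0,0,.18],*S))
F=[]
for i in range(8):
    a=arm.grab_frame('side');F.append(a)
    hsv=cv2.cvtColor(a,cv2.COLOR_RGB2HSV);m=((hsv[...,0]>20)&(hsv[...,0]<32)&(hsv[...,1]>170))
    m[:, :315]=0;m[:,345:]=0;m[:130]=0;m[212:]=0
    m=m.astype('uint8');n,l,s,c=cv2.connectedComponentsWithStats(m)
    mm=m if n<2 else (l==1+np.argmax(s[1:,4]))
    low=[np.argwhere(mm[r]).mean() for r in (185,195)]
    x=arm.spot_point('blade_end','side')[0];y=arm.spot_point('eye','side')
    print(np.round(x['xy'],1),np.round(y[0]['xy'],1) if y else '',np.round(low,1),arm.get_state()['t'])
d=np.abs(F[0].astype(int)-F[-1]).sum(2);print(d[130:215,300:350].mean(),d[300:400,100:300].mean())
E
```

```text
pred eye [329.99583497 143.3335336 ] blade [326.35011353 202.18477839]
[322.5 201.4] [329.2 143.7] [332.9 325.5] 26.3333
[324.5 205.5] [329.2 141.6] [332.  325.5] 26.4833
[375.1 319.7] [329.4 141.6] [332.4 325.5] 26.6333
[323.3 201.9] [330.4 142.1] [332.3 325.5] 26.7833
[323.8 203. ] [327.5 141.6] [332.5 325.5] 26.9333
[324.1 202.5] [329.4 141.5] [333.4 325.5] 27.0833
[321.7 202.6] [330.5 141.2] [332.4 325.5] 27.2333
[324.8 202.2] [328.  142.9] [331.8 325.5] 27.3833
9.611764705882353 9.4895
```

The paddle is at rest, because frame differences match the noise level. It leans about 2°, which is what you'd expect from bearing on one rim edge of a sloped peg. I hand in the job.

```bash
python3 -c "
from station import arm
print(arm.job_done())"
```

```text
the job is handed in; nothing more can be done
None
```

I took the paddle from its holder, stirred the pebbles in the small pot, hung the paddle by its eye on the free red-tipped peg, and handed the job in at about 27 s. My first grasp ended up too high because the fingers closed during the lift. I set the paddle back in its slot and gripped it lower before stirring.

**Last checks:**
- **Pebbles:** all five are in the pot, each about 25–45 mm from where it lay. The closest is about one pebble diameter away.
- **Pot:** the wrist and side cameras put it within about 2 mm of its start right after the stir. The last top-camera reading agreed to within about 6 mm.
- **Paddle:** it hangs still on the peg, with frame differences no larger than camera noise. It leans about 2°, as expected from its eye resting on a sloped peg.
- **Robot:** the arm is clear and touching nothing. The highest force I read was about 5 N, during the stir.
- **Other things:** the tray, pencils and holder were where they had been. In the last pass the network missed the bottle in the top view, but it was standing in the side picture.

**Disagreements:** Some network readings were wrong and I judged them against the pictures:
- It took the paddle or holder for the brass pebble.
- It put one blade-end reading on the pot.
- Camera estimates of the peg tip's height ran 1–9 mm above the stated 240 mm, so I worked to 241 mm.

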